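# Put the soldering supplies back into the fitted tray

### The arm

A 6-joint arm with a two-finger parallel gripper is mounted at the origin on a cart in front of the work surface, level with it; the furniture and walls round the work are solid. World frame = base frame: x ahead of the robot, y to its left, z up, the work surface at z = 0. Lengths are in mm, angles in rad, forces in N, time in s.
With the tool pointing down it reaches from about 300 to 850 mm from the base axis. Payload 5.4 kg.
Tool frame: the origin (TCP) lies midway between the tips of the shut fingers; the grasp point (between the pads) lies 19 mm behind it; z points along the fingers, y is the line along which they close (so a half turn about z gives the same grasp; the last joint's range is limited). The gripper opens to 85 mm and grips with 20 to 120 N. Pads are 22 mm wide; open, the fingers measure 114 mm over their backs; the gripper's body (76 mm by 85 mm) begins 54 mm behind the grasp point. The pads swing forward as they close: fully open they stand 13 mm farther back than shut.
Start: joints at [1.052, 0.158, 1.597, -0, 1.386, -0.21], TCP at [174.761, 547.782, 231.299] pointing down, gripper open.
Joint ranges: [-2.91, 2.91], [-0.94, 2.29], [0.18, 2.7], [-1.29, 4.43], [0.17, 2.64], [-3, 3]. Speed limits (rad/s): [2.57, 2.57, 3.14, 3.14, 3.14, 3.14].

### API

Orientations are given as a unit quaternion [w, x, y, z].
In Python, from bench import * gives the robot as it stands.
- The arm moves only by the shell command python3 -m inch 'ROWS'. ROWS is 1 to 8 rows, parted by a bar, with the numbers parted by commas; each row has 5 numbers: dx, dy, dz in mm, then a turn about the tool's z in rad, then the finger opening in mm; each row shifts and turns the commanded pose from where the row before left it, along the tool's axes as they then stand; what a row does not reach is not made up. A row lasts 1/12 s, in which the tool goes at most 41.7 mm and 0.125 rad, less where a joint would pass 70% of its speed; a pose out of reach is approached as far as the arm can. The fingers move at their own pace and stop on an object; the grip force is fixed at half the most. Time passes only in rows, so rows that do not move let the fingers close. It prints the time, the measured TCP pose, the force, the opening and the grip force at its end. Input that does not fit is refused with a message, and nothing moves.
- get_state(): the state, without advancing time (a new reading comes with each control period).
- snapshot(name): name is "side" or "top" or "wrist"; returns a dict with "color" (480x640x3 uint8, red, green, blue), "intrinsics" (3x3 intrinsics, pixels), "camera_from_world" (4x4, takes a point from world to camera coordinates). Camera axes: x right, y down, z forward; pixel columns grow to the right and rows downward; lengths in mm; the calibration is good to about 2 mm. The wrist camera is an equidistant fisheye: a pixel r from the principal point sees the ray r / f radians off the axis. A picture is of the moment at which its call begins. There is no depth.
- sign_off(): hands the job in; it is judged then, once.
The state is a dict: "time": time; "joint_positions": joint angles; "joint_vel": joint speeds; "joint_torque": joint torques, N m; "eef_pos": TCP position; "eef_rot": TCP orientation; "force": force on the tool from outside, world axes, zero at the start; "moment": the same for the moment, N m; "grip_width": finger opening in mm; "grip_force": force on a finger pad.
Only numpy, scipy, OpenCV 4.12 (cv2) and the standard library are available. Lean on these libraries where they do the work, as an engineer would, in place of code of your own. Each camera call takes 0.05 s, during which the arm holds its last target. There are 200 camera calls.

### The job

Put the soldering supplies back into the fitted wooden tray, each in the pocket cut for it: the white flux jar in the middle-sized round well, the solder tin in the widest round well, the dropper bottle in the narrow round well and the steel bench block flat in the square recess. Each must sit on the bottom of its own pocket, and the dropper bottle must stay upright all the way, or it leaks. The glue bottle and the black rubber block do not belong to the set: leave them where they are.

Things in the scene. Friction and masses are not known exactly. Their poses are not given: they have to be found in the camera images.
- flux_jar: White plastic screw jar with a slightly wider lid, standing: 48 mm across the lid (the upper 13 mm), 45 mm across the body, 29 mm high, about 85 g. Loose. Origin at the centre of its underside, z up. On its left the tray is screened by two red torch hoses across the bench (up to 0.1 m high) and a torch leaning on a brick (up to 0.22 m): carry things over them.
- solder_tin: Round cream-yellow tin with a flat lid, standing: 56 mm across the lid (the upper 11 mm), 54 mm across the body, 27 mm high, about 90 g. Wider than the flux jar. Loose. Origin at the centre of its underside, z up. On its left the tray is screened by two red torch hoses across the bench (up to 0.1 m high) and a torch leaning on a brick (up to 0.22 m): carry things over them.
- dropper_bottle: Slim amber bottle with a black rubber dropper cap, standing: body 29 mm across up to 52 mm height, cap 15 mm across, 93 mm high in all, about 60 g. Loose. Origin at the centre of its underside, z up. Once it stands in the tray it can be in the way of a gripper's body over the pockets beside it.
- bench_block: Grey steel bench block, a flat square plate 56 x 56 x 12 mm, 0.31 kg, lying flat. Loose. Origin at the centre of its underside, z up, x and y along its edges.
- jar_block: Block with the middle-sized round well, for the flux jar. Fixed block 81.5 x 81.5 x 20 mm, one of four, 2 x 2, 82 mm apart, in a dark tray (180 x 180 mm outside, rim 4 mm below block tops); their order varies. Origin: centre of its underside, 4 mm above the bench; z up, x and y along its edges. Well: centred, 58 mm across, mouth bevelled 2 mm, 12 mm deep, green felt floor 8 mm above origin.
- tin_block: Block with the widest round well, for the solder tin. Fixed block 81.5 x 81.5 x 20 mm, one of four, 2 x 2, 82 mm apart, in a dark tray (180 x 180 mm outside, rim 4 mm below block tops); their order varies. Origin: centre of its underside, 4 mm above the bench; z up, x and y along its edges. Well: centred, 70 mm across, mouth bevelled 2 mm, 12 mm deep, green felt floor 8 mm above origin.
- bottle_block: Block with the narrow round well, for the dropper bottle. Fixed block 81.5 x 81.5 x 20 mm, one of four, 2 x 2, 82 mm apart, in a dark tray (180 x 180 mm outside, rim 4 mm below block tops); their order varies. Origin: centre of its underside, 4 mm above the bench; z up, x and y along its edges. Well: centred, 42 mm across, mouth bevelled 2 mm, 14 mm deep, green felt floor 6 mm above origin.
- plate_block: Block with the square recess, for the steel bench block. Fixed block 81.5 x 81.5 x 20 mm, one of four, 2 x 2, 82 mm apart, in a dark tray (180 x 180 mm outside, rim 4 mm below block tops); their order varies. Origin: centre of its underside, 4 mm above the bench; z up, x and y along its edges. Recess: centred, 70 x 70 mm, mouth bevelled 2 mm, 5 mm deep, green felt floor 15 mm above origin.
- glue_bottle: White glue bottle with a red tip, standing: 48 mm across up to 78 mm height, a neck above, 120 mm high. Loose; stands among the supplies but does not belong to them. Leave it. Origin at the centre of its underside, z up.
- rubber_block: Black rubber block, 76 x 76 x 20 mm, lying flat; too wide for the square recess. Loose. Leave it. Origin at the centre of its underside, z up.

How it is judged:
By the outcome, as a careful person would: the job done as asked, in the order asked, and still so for the second after the job is handed in, with the robot touching nothing.
It also fails if it takes over 115 s, if anything falls off the work surface, if the arm or the gripper's body presses on something with over 40 N, if the wrist force passes 120 N, or if a joint passes its speed limit or range.

## Working session

There is one attempt and no reset: what is moved stays moved. The work goes in short steps, Python scripts to look and compute and a shell command to move; the robot and the scene stay as the last step left them, time stands still between calls to the robot, and variables do not carry over. Pictures are saved under pics/ and viewed, at most 14 in all, crops included, and the job is handed in when it is done.

```bash
mkdir -p pics; ls; python3 - <<'E'
from bench import *
import cv2
for n in("top","side"):
    s=snapshot(n); cv2.imwrite(f"pics/{n}0.png",s["color"][:,:,::-1])
    print(n,s["intrinsics"].tolist(),s["camera_from_world"].round(3).tolist())
s=get_state();print(s["time"],s["eef_pos"],s["eef_rot"],s["grip_width"])
E
```

```text
pics
top [[556.938091039775, 0.0, 332.92984557669126], [0.0, 556.938091039775, 240.9216440019138], [0.0, 0.0, 1.0]] [[-0.026, -0.999, -0.018, -197.524], [-0.988, 0.029, -0.151, 548.276], [0.152, 0.014, -0.988, 910.953], [0.0, 0.0, 0.0, 1.0]]
side [[469.29275434350694, 0.0, 316.0513834820938], [0.0, 469.29275434350694, 239.77735155621005], [0.0, 0.0, 1.0]] [[-0.996, -0.088, 0.018, 495.934], [-0.071, 0.662, -0.746, 185.428], [0.054, -0.744, -0.666, 743.49], [0.0, 0.0, 0.0, 1.0]]
0.1 [174.48405521 547.31361219 230.40688235] [-3.05177928e-04  1.53786669e-01  9.88103702e-01 -8.00769300e-04] 85.57810182189
```

View pics/top0.png

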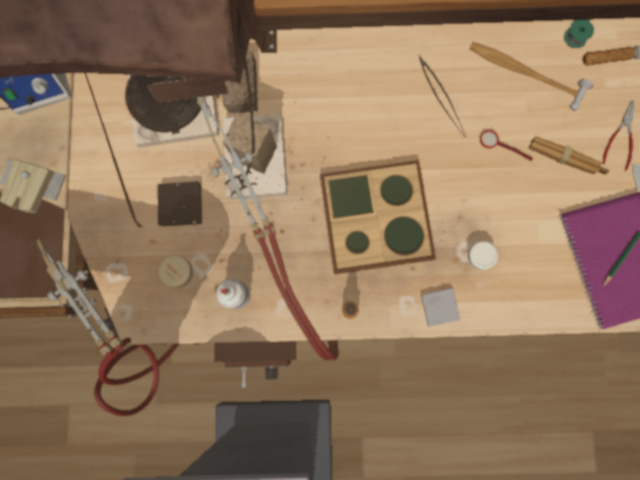

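View pics/side0.png

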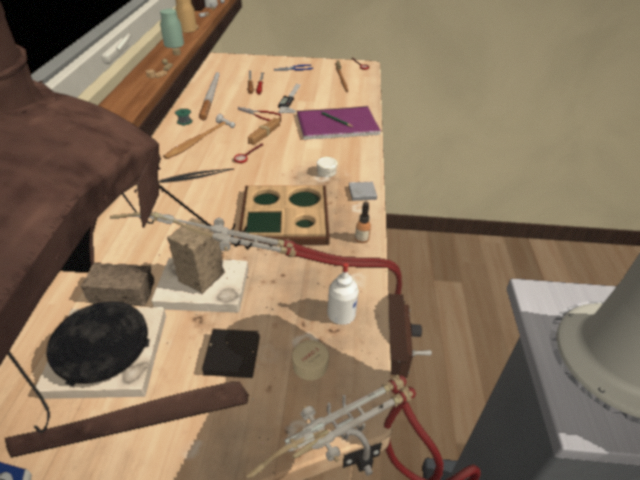

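The top view shows the tray near (378,216). Its wells are: square (351,196), medium (397,190), widest (404,236) and narrow (357,242). The tin is at (175,271), glue (231,293), jar (483,255), bottle (350,311) and steel block (440,307). The side view agrees: hoses and torch lie between the tin and the tray.

```bash
cat > h.py <<'E'
import numpy as np, cv2
from bench import *
from scipy.spatial.transform import Rotation as R
def ray(s,u,v):
    K=s["intrinsics"];T=s["camera_from_world"]
    d=T[:3,:3].T@np.linalg.solve(K,[u,v,1.]);c=-T[:3,:3].T@T[:3,3];return c,d
def plane(s,u,v,z):
    c,d=ray(s,u,v);return c+d*(z-c[2])/d[2]
def proj(s,p):
    q=s["camera_from_world"]@np.append(p,1.);q=s["intrinsics"]@q[:3];return q[:2]/q[2]
def rot(st):
    w,x,y,z=st["eef_rot"];return R.from_quat([x,y,z,w])
def go(p,yaw=None):
    "tool-axis shift to world point p; turn about tool z to bring tool y to world angle yaw (mod pi)"
    st=get_state();r=rot(st);d=np.array(p)-st["eef_pos"];y=r.as_matrix()[:,1]
    a=np.arctan2(y[1],y[0]);out=[0]
    if yaw is not None: out=[(-(yaw-a)+np.pi/2)%np.pi-np.pi/2]
    print("pos",st["eef_pos"].round(1),"tilt z",r.as_matrix()[:,2].round(3),"yawY",round(a,3),"j6",st["joint_positions"][5].round(2))
    print("tool shift",r.inv().apply(d).round(1),"turn",np.round(out,3))
E
cat > m.py <<'E'
from h import *
s=snapshot("top");im=s["color"];hsv=cv2.cvtColor(im,cv2.COLOR_RGB2HSV)
for p in [(175,262),(483,255),(350,311),(440,307),(351,196),(404,236),(340,175),(231,293),(350,240)]:print(p,hsv[p[1],p[0]])
def seg(box,lo,hi):
    x0,y0,x1,y1=box;m=np.zeros(hsv.shape[:2],np.uint8)
    m[y0:y1,x0:x1]=cv2.inRange(hsv,np.array(lo),np.array(hi))[y0:y1,x0:x1]
    return cv2.findContours(m,cv2.RETR_EXTERNAL,cv2.CHAIN_APPROX_NONE)[0]
print("cam",ray(s,0,0)[0].round())
print("felt")
for c in seg((320,165,432,268),(30,30,0),(95,255,75)):
    if cv2.contourArea(c)<150:continue
    q=np.array([plane(s,*p[0],24)[:2] for p in c],np.float32)
    print(cv2.minAreaRect(q),cv2.minEnclosingCircle(q),cv2.contourArea(q))
print("jar/plate")
for n,b,lo,hi,z in [("jar",(462,235,505,275),(0,0,170),(180,75,255),29),("plate",(415,280,465,330),(0,0,60),(180,60,170),12),("plateB",(415,280,465,330),(90,0,40),(150,255,255),12),("tin",(150,248,198,292),(15,40,110),(40,130,255),27)]:
  for c in seg(b,lo,hi):
    if cv2.contourArea(c)<150:continue
    q=np.array([plane(s,*p[0],z)[:2] for p in c],np.float32)
    print(n,cv2.minAreaRect(q),cv2.minEnclosingCircle(q))
v=cv2.resize(im[240:330,330:470],None,fx=5,fy=5);cv2.imwrite("pics/c1.png",v[:,:,::-1])
v=cv2.resize(im[235:315,150:260],None,fx=6,fy=6);cv2.imwrite("pics/c2.png",v[:,:,::-1])
go([0,0,0])
E
python3 m.py
```

```text
(175, 262) [ 19  84 143]
(483, 255) [ 21  31 213]
(350, 311) [12 80 92]
(440, 307) [ 14  20 162]
(351, 196) [36 71 75]
(404, 236) [39 66 73]
(340, 175) [ 16 112 160]
(231, 293) [ 18  26 195]
(350, 240) [37 71 75]
cam [ 398. -226.  980.]
felt
((544.3687133789062, -254.82260131835938), (31.809484481811523, 27.20191192626953), 69.78999328613281) ((542.9072875976562, -254.76724243164062), 16.59276580810547) 561.3835321180522
((551.9119262695312, -335.282470703125), (60.98948287963867, 59.157588958740234), 61.147735595703125) ((551.7039184570312, -335.03729248046875), 31.216245651245117) 2764.4023140221834
((623.1456298828125, -246.20138549804688), (60.53430938720703, 60.67325210571289), 6.492000102996826) ((621.6510009765625, -247.1192626953125), 39.379398345947266) 2230.1750896214508
((633.3546752929688, -325.4973449707031), (49.22454833984375, 45.08909225463867), 88.22390747070312) ((632.7803955078125, -325.57073974609375), 25.028873443603516) 1696.795628722757
jar/plate
jar ((510.8463439941406, -470.2287292480469), (48.03499221801758, 48.28954315185547), 88.34888458251953) ((510.84173583984375, -469.38836669921875), 26.76836395263672)
plate ((427.7451477050781, -393.422119140625), (54.510623931884766, 55.92376708984375), 10.202336311340332) ((427.64007568359375, -392.605712890625), 37.767433166503906)
tin ((502.932373046875, 64.3858413696289), (84.89437103271484, 74.56722259521484), 88.4402084350586) ((502.93231201171875, 64.38583374023438), 56.49639129638672)
pos [174.6 547.4 230.5] tilt z [-0.001 -0.001 -1.   ] yawY 1.262 j6 -0.21
tool shift [-2.000e-01 -5.742e+02  2.314e+02] turn [0]
```

View pics/c1.png

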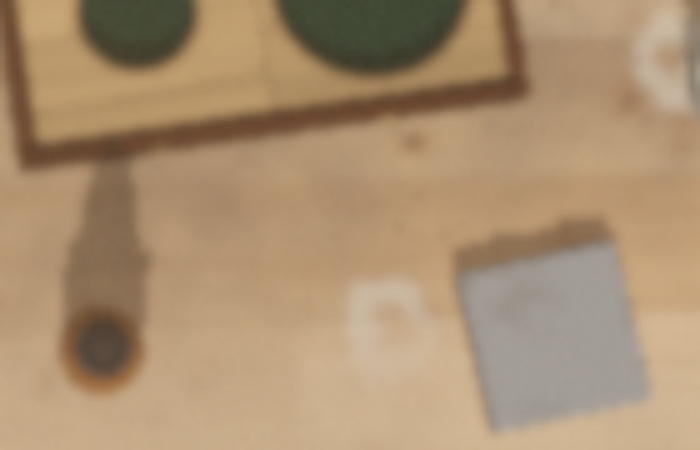

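View pics/c2.png

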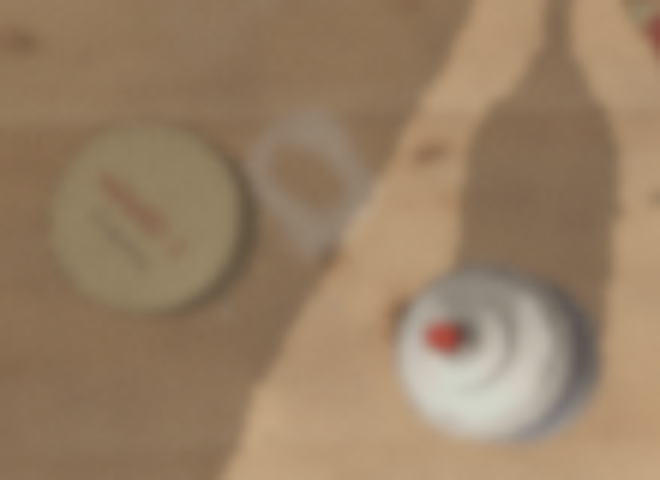

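The crops show the tin lid as a circle at about (174.1,271.1), radius 16 px. The bottle cap is at about (350.6,309.3), and the plate is clean and turned about 10°. Next I measure the tray outline and check against the side view.

```bash
cat > m2.py <<'E'
from h import *
s=snapshot("top");hsv=cv2.cvtColor(s["color"],cv2.COLOR_RGB2HSV)
x0,y0,x1,y1=310,150,445,280
m=np.zeros(hsv.shape[:2],np.uint8);m[y0:y1,x0:x1]=(hsv[y0:y1,x0:x1,2]<125)*255
cs=cv2.findContours(m,cv2.RETR_EXTERNAL,cv2.CHAIN_APPROX_NONE)[0];c=max(cs,key=cv2.contourArea)
q=np.array([plane(s,*p[0],20)[:2] for p in c],np.float32);r=cv2.minAreaRect(q);print("tray",r)
C=np.array(r[0]);
for k in range(4):
    t=np.radians(r[2]+45+90*k);print(k,(C+41*2**.5*np.array([np.cos(t),np.sin(t)])).round(1))
tin=plane(s,174.1,271.1,27);print("tin",tin,"r",np.linalg.norm(plane(s,190.2,271.1,27)-tin))
b=plane(s,350.6,309.3,93);print("bottle cap",b,"ring",plane(s,350.2,309.8,52))
sd=snapshot("side")
for n,p in [("tin",[*tin[:2],27]),("jar",[510.8,-469.8,29]),("cap",[*b[:2],93]),("plate",[427.7,-393.4,12]),("tray",[*C,20])]:print(n,proj(sd,p).round(1))
def hough(b,lo,hi):pass
hv=cv2.cvtColor(sd["color"],cv2.COLOR_RGB2HSV)
im=sd["color"][140:260,230:390].copy();cv2.imwrite("pics/c3.png",cv2.resize(im,None,fx=5,fy=5)[:,:,::-1])
E
python3 m2.py
```

```text
tray ((586.9813232421875, -290.782958984375), (182.1309814453125, 177.02943420410156), 6.50898551940918)
0 [ 623.1 -245.4]
1 [ 541.6 -254.7]
2 [ 550.9 -336.2]
3 [ 632.4 -326.9]
tin [499.87414155  63.02163957  27.        ] r 27.91221661563472
bottle cap [ 424.41505409 -238.31278274   93.        ] ring [ 424.81326875 -238.21426701   52.        ]
tin [311.4 353.7]
jar [328.4 161.5]
cap [367.  201.4]
plate [362.8 188.7]
tray [285.9 209.1]
```

View pics/c3.png

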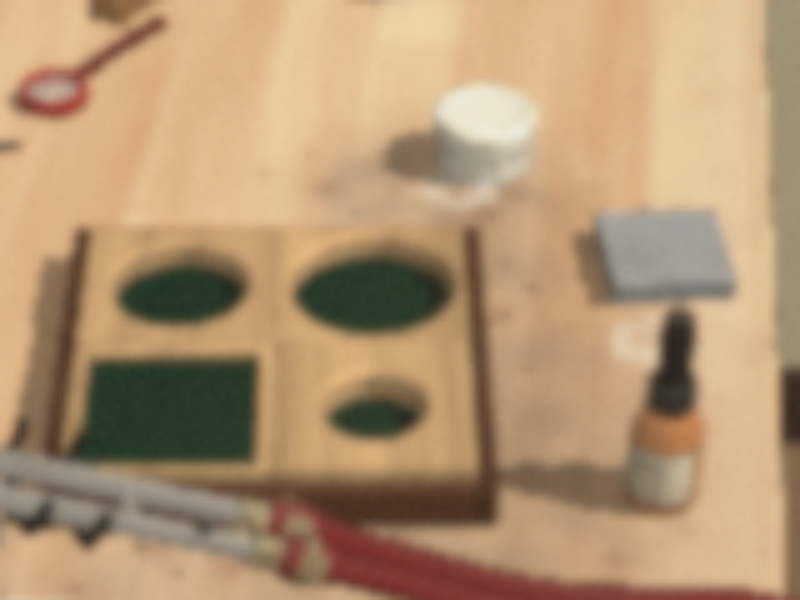

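Side-view positions agree within about 2 mm: jar (327,163), cap (366,202), plate (363,190). I'll start with the tin: turn and rise, then go over it.

```bash
python3 -m inch '0,0,-5,0.12,85 | 0,0,-5,0.12,85 | 0,0,-5,0.12,85 | 0,0,-5,0.12,85 | 0,0,-5,0.12,85 | 0,0,-5,0.12,85 | 0,0,-5,0.12,85 | 0,0,-5,0.12,85' && python3 -m inch '0,0,0,0.124,85 | 0,0,0,0,85'; python3 -c "
from h import *
go([500.5,63,120],.178)"
```

```text
time: 0.92
eef_pos: [174.7, 547.7, 271.3]
eef_rot: [0.0, 0.595, 0.804, -0.0]
force: [-0.0, -1.3, -0.5]
grip_width: 85.4
grip_force: 0.0
time: 1.08
eef_pos: [174.8, 547.9, 271.6]
eef_rot: [-0.0, 0.643, 0.766, 0.0]
force: [0.5, -0.2, -0.1]
grip_width: 85.0
grip_force: 0.0
pos [174.8 547.9 271.6] tilt z [ 0.  0. -1.] yawY 0.175 j6 0.88
tool shift [-534.2  236.3  151.4] turn [-0.003]
```

```bash
python3 -m inch '-33.4,14.8,0,0,85 | -33.4,14.8,0,0,85 | -33.4,14.8,0,0,85 | -33.4,14.8,0,0,85 | -33.4,14.8,0,0,85 | -33.4,14.8,0,0,85 | -33.4,14.8,0,0,85 | -33.4,14.8,0,0,85' && python3 -m inch '-33.4,14.8,0,0,85 | -33.4,14.8,0,0,85 | -33.4,14.8,0,0,85 | -33.4,14.8,0,0,85 | -33.4,14.8,0,0,85 | -33.4,14.8,0,0,85 | -33.4,14.8,0,0,85 | -33.4,14.8,0,0,85' && python3 -m inch '0,0,30,0,85 | 0,0,30,0,85 | 0,0,30,0,85 | 0,0,30,0,85 | 0,0,0,0,85 | 0,0,0,0,85'; python3 -c "
from h import *
go([500.5,63,13],.178)
s=snapshot('wrist');print(s['intrinsics'].tolist());cv2.imwrite('pics/w1.png',s['color'][:,:,::-1])"
```

```text
time: 1.75
eef_pos: [339.0, 304.2, 271.1]
eef_rot: [-0.0, 0.64, 0.769, 0.0]
force: [0.6, 0.3, -0.3]
grip_width: 85.0
grip_force: 0.0
time: 2.42
eef_pos: [503.0, 62.0, 271.1]
eef_rot: [-0.0, 0.64, 0.768, -0.0]
force: [0.1, -0.1, 0.3]
grip_width: 85.0
grip_force: 0.0
time: 2.92
eef_pos: [501.0, 63.9, 150.1]
eef_rot: [-0.002, 0.641, 0.768, -0.001]
force: [0.4, 0.4, 1.0]
grip_width: 85.0
grip_force: 0.0
pos [501.   63.9 150.1] tilt z [-0.004  0.    -1.   ] yawY 0.18 j6 -0.29
tool shift [-1.000e+00 -1.000e-01  1.371e+02] turn [0.002]
[[371.64829954431775, 0.0, 319.78438715612765], [0.0, 371.64829954431775, 244.47187446426148], [0.0, 0.0, 1.0]]
```

View pics/w1.png

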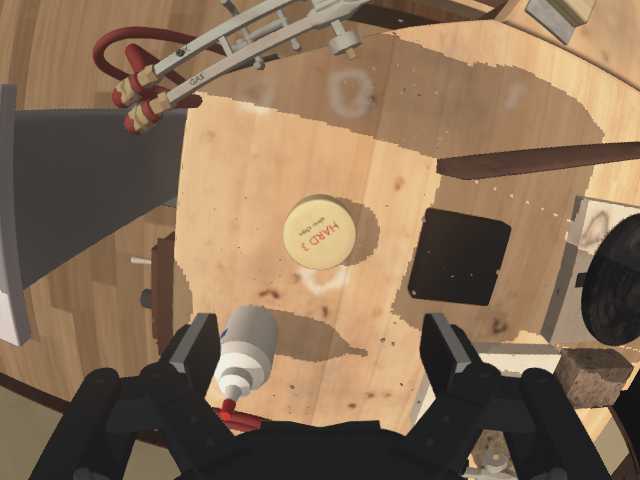

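Wrist view: the tin lid is centred near (320,232), and the glue bottle (245,370) stands beside the left finger. I'll check the tin by fisheye ray.

```bash
cat >> h.py <<'E'
def wplane(s,u,v,z):
    K=s["intrinsics"];T=s["camera_from_world"];a=np.array([u-K[0,2],v-K[1,2]])/K[0,0];t=np.hypot(*a)
    d=T[:3,:3].T@np.append(np.sin(t)*a/max(t,1e-9),np.cos(t));c=-T[:3,:3].T@T[:3,3];return c+d*(z-c[2])/d[2]
def wfit(s,seed,z,tol=14):
    "flood fill from seed, cast outline on plane z"
    im=cv2.medianBlur(s["color"],5).copy();m=np.zeros((482,642),np.uint8)
    cv2.floodFill(im,m,seed,0,(tol,)*3,(tol,)*3,4|(255<<8)|cv2.FLOODFILL_MASK_ONLY|cv2.FLOODFILL_FIXED_RANGE)
    m=cv2.morphologyEx(m[1:-1,1:-1],cv2.MORPH_CLOSE,np.ones((15,15)))
    c=max(cv2.findContours(m,cv2.RETR_EXTERNAL,cv2.CHAIN_APPROX_NONE)[0],key=cv2.contourArea)
    q=np.array([wplane(s,*p[0],z)[:2] for p in c],np.float32);return cv2.minEnclosingCircle(q),cv2.minAreaRect(q)
E
python3 -c "
from h import *
s=snapshot('wrist')
print(wfit(s,(300,220),27,40),wplane(s,320,232,27))
g=wplane(s,254,325,78);print(g)
go([500.5,63,13],.178)"
```

```text
(((510.6015930175781, 12.091461181640625), 186.04855346679688), ((498.906494140625, 9.492446899414062), (208.9236297607422, 332.90802001953125), 12.529253959655762)) [502.12952733  66.64510665  27.        ]
[466.91522053   8.82234909  78.        ]
pos [503.7  63.7 153.4] tilt z [ 0.003 -0.    -1.   ] yawY 0.18 j6 -0.29
tool shift [  0.   -3.7 140.4] turn [0.002]
```

```bash
python3 -m inch '0,-2.5,30,0,85 | 0,0,30,0,85 | 0,0,30,0,85 | 0,0,25,0,85 | 0,0,15,0,85 | 0,0,9,0,85 | 0,0,4,0,85 | 0,0,0,0,85' ; python3 -c "
from h import *
go([501,64.5,10],.178)
s=snapshot('side');cv2.imwrite('pics/s1.png',cv2.resize(s['color'][230:430,200:420],None,fx=3.5,fy=2.8*1.25)[:,:,::-1][:600])"
```

```text
time: 3.68
eef_pos: [501.1, 63.2, 9.3]
eef_rot: [0.001, 0.641, 0.767, 0.001]
force: [0.5, 0.3, 0.8]
grip_width: 84.8
grip_force: 0.0
pos [501.1  63.2   9.3] tilt z [ 0.002 -0.    -1.   ] yawY 0.178 j6 -0.29
tool shift [ 1.3  0.1 -0.7] turn [0.]
```

View pics/s1.png

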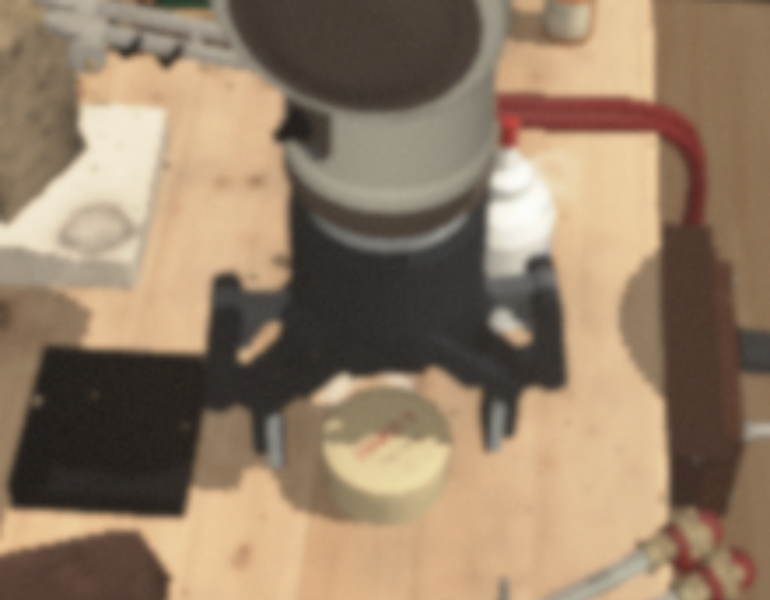

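The fingers straddle the tin: tips at crop (272,460) and (492,445), lid centre about (387,440). Closing now.

```bash
python3 -m inch '1,0,0,0,50 | 0,0,0,0,50 | 0,0,0,0,50 | 0,0,0,0,50 | 0,0,0,0,50 | 0,0,0,0,50' && python3 -m inch '0,0,-10,0,50 | 0,0,-30,0,50 | 0,0,-40,0,50 | 0,0,-40,0,50 | 0,0,-40,0,50 | 0,0,-40,0,50 | 0,0,-40,0,50 | 0,0,-35,0,50';python3 -c "
from h import *
go([551.3,-335.7,285],.178)"
```

```text
time: 4.23
eef_pos: [501.2, 64.3, 10.0]
eef_rot: [0.001, 0.641, 0.767, 0.001]
force: [-1.0, 0.5, 7.3]
grip_width: 53.7
grip_force: 62.2
time: 4.9
eef_pos: [499.6, 64.4, 287.2]
eef_rot: [0.001, 0.641, 0.767, 0.001]
force: [-0.5, -0.8, -0.7]
grip_width: 53.5
grip_force: 63.3
pos [499.6  64.4 287.2] tilt z [ 0.003 -0.    -1.   ] yawY 0.178 j6 -0.29
tool shift [-402.9  -20.     2.4] turn [0.]
```

```bash
python3 -m inch '-36.6,-1.8,0,0,50 | -36.6,-1.8,0,0,50 | -36.6,-1.8,0,0,50 | -36.6,-1.8,0,0,50 | -36.6,-1.8,0,0,50 | -36.6,-1.8,0,0,50 | -36.6,-1.8,0,0,50 | -36.6,-1.8,0,0,50' && python3 -m inch '-36.6,-1.8,0,0,50 | -36.6,-1.8,0,0,50 | -36.6,-1.8,0,0,50 | 0,0,40,0,50 | 0,0,40,0,50 | 0,0,40,0,50 | 0,0,40,0,50 | 0,0,0,0,50';python3 -c "
from h import *
go([551.3,-335.7,60],.178)
s=snapshot('side');cv2.imwrite('pics/s2.png',cv2.resize(s['color'][100:250,210:410],None,fx=4,fy=4)[:,:,::-1])"
```

```text
time: 5.57
eef_pos: [537.1, -228.1, 284.1]
eef_rot: [0.0, 0.642, 0.767, 0.0]
force: [0.1, 0.1, -0.4]
grip_width: 53.7
grip_force: 63.3
time: 6.23
eef_pos: [546.4, -331.0, 113.8]
eef_rot: [-0.009, 0.642, 0.767, 0.0]
force: [-1.4, 0.8, -2.6]
grip_width: 53.6
grip_force: 63.5
pos [ 546.4 -331.   113.8] tilt z [-0.013  0.012 -1.   ] yawY 0.178 j6 -0.91
tool shift [-6.2  4.6 53.7] turn [-0.]
```

View pics/s2.png

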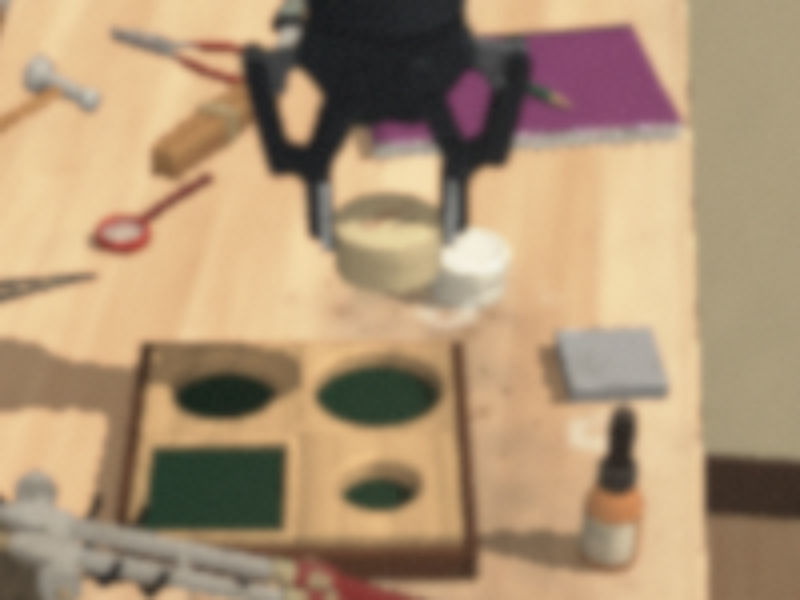

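Tin held level over the widest well; the finger tips are about 12 mm above its underside. Lowering.

```bash
python3 -m inch '-6,4.5,0,0,50 | 0,0,25,0,50 | 0,0,20,0,50 | 0,0,10,0,50 | 0,0,0,0,50 | 0,0,0,0,50';python3 -c "
from h import *
go([551.3,-335.7,24],.178)"
```

```text
time: 6.78
eef_pos: [558.3, -341.6, 70.7]
eef_rot: [0.002, 0.641, 0.767, -0.0]
force: [0.3, 0.5, -0.8]
grip_width: 53.4
grip_force: 63.5
pos [ 558.3 -341.6   70.7] tilt z [ 0.002 -0.002 -1.   ] yawY 0.178 j6 -0.91
tool shift [ 7.2 -6.  46.7] turn [0.]
```

```bash
python3 -m inch '7,-6,0,0,50 | 0,0,20,0,50 | 0,0,10,0,50 | 0,0,0,0,50 | 0,0,0,0,50';python3 -c "
from h import *
go([551.3,-335.7,24],.178)"
```

```text
time: 7.2
eef_pos: [550.2, -334.9, 38.9]
eef_rot: [0.0, 0.641, 0.767, -0.0]
force: [-0.2, -0.7, -0.9]
grip_width: 53.8
grip_force: 63.5
pos [ 550.2 -334.9   38.9] tilt z [ 0. -0. -1.] yawY 0.178 j6 -0.91
tool shift [-0.9  0.9 14.9] turn [0.]
```

```bash
python3 -m inch '-1,1,8,0,50 | 0,0,4,0,50 | 0,0,2,0,50 | 0,0,0,0,50 | 0,0,0,0,50';python3 -m inch '0,0,0,0,62 | 0,0,0,0,66 | 0,0,0,0,66 | 0,0,0,0,66';python3 -m inch '0,0,-15,0,66 | 0,0,-35,0,66 | 0,0,-40,0,66 | 0,0,-40,0,85 | 0,0,-10,0,85 | 0,0,0,0,85 | 0,0,0,0,85'; python3 -c "
from h import *
s=snapshot('top');cv2.imwrite('pics/t2.png',cv2.resize(s['color'][150:340,310:520],None,fx=3,fy=3)[:,:,::-1])
go([510.8,-470,60],.178)"
```

```text
time: 7.62
eef_pos: [551.1, -335.5, 24.2]
eef_rot: [-0.0, 0.641, 0.767, 0.0]
force: [-0.4, 0.6, -1.6]
grip_width: 53.1
grip_force: 63.5
time: 7.95
eef_pos: [551.3, -335.7, 24.7]
eef_rot: [0.0, 0.641, 0.767, -0.0]
force: [0.1, -0.5, -0.4]
grip_width: 65.7
grip_force: 0.0
time: 8.53
eef_pos: [551.6, -335.9, 165.9]
eef_rot: [0.001, 0.641, 0.767, -0.0]
force: [-0.5, -0.2, -1.2]
grip_width: 85.0
grip_force: 0.0
pos [ 550.7 -335.1  163.8] tilt z [-0.001  0.001 -1.   ] yawY 0.178 j6 -0.91
tool shift [-125.8  -63.1  103.8] turn [0.]
```

View pics/t2.png

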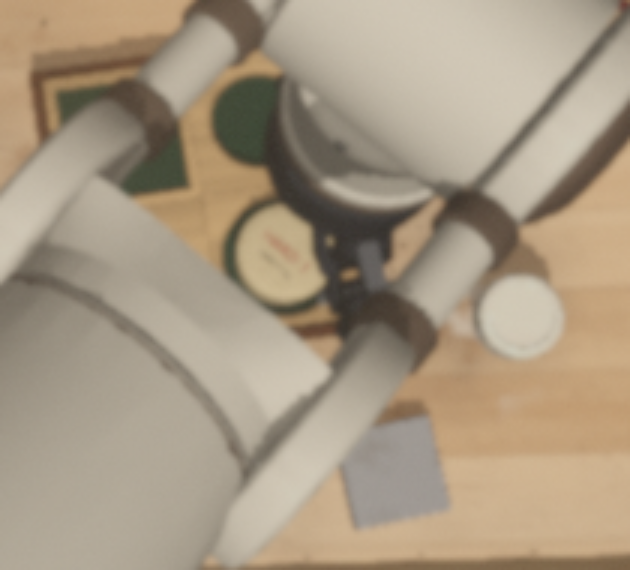

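The tin sits inside the widest well (crop 285,252), green ring round it. Next, the jar.

```bash
python3 -m inch '-31,-16,0,0,85 | -31,-16,0,0,85 | -31,-16,0,0,85 | -31,-16,0,0,85 | 0,0,25,0,85 | 0,0,25,0,85 | 0,0,0,0,85 | 0,0,0,0,85'; python3 -c "
from h import *
s=snapshot('wrist');cv2.imwrite('pics/w2.png',s['color'][:,:,::-1])
go([510.8,-470,12],.178)"
```

```text
time: 9.25
eef_pos: [508.3, -466.7, 110.3]
eef_rot: [-0.004, 0.641, 0.767, 0.001]
force: [-0.2, -0.6, 1.0]
grip_width: 85.0
grip_force: 0.0
pos [ 509.6 -467.8  113. ] tilt z [-0.002  0.003 -1.   ] yawY 0.178 j6 -1.1
tool shift [ -2.6   1.  101. ] turn [0.]
```

View pics/w2.png

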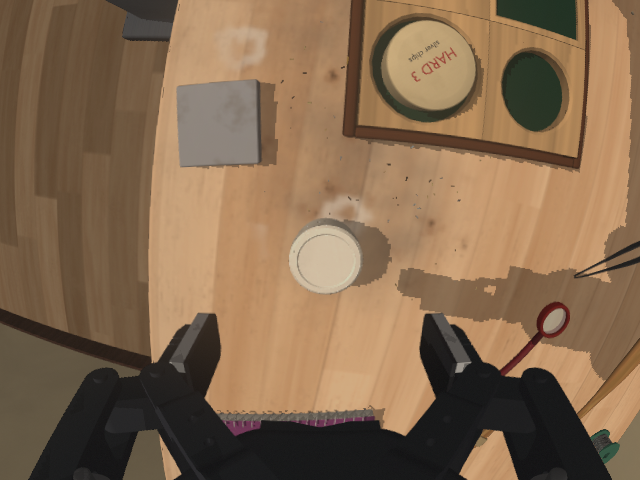

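Wrist view: the tin is down in its well, the jar lid centre is at (325,257), and the plate sits square to the image.

```bash
python3 -c "
from h import *
s=snapshot('wrist')
print('jar',wplane(s,325,257,29),'tin',wplane(s,431,66,39))
q=np.array([wplane(s,*p,12)[:2] for p in[(178,86),(257,80),(260,162),(181,167)]],np.float32);print('plate',cv2.minAreaRect(q))
go([510.8,-470,12],.178)"
python3 -m inch '-2,1,30,0,85 | 0,0,30,0,85 | 0,0,20,0,85 | 0,0,12,0,85 | 0,0,6,0,85 | 0,0,0,0,85 | 0,0,0,0,85'; python3 -c "
from h import *
go([511,-469,12],.178)"
```

```text
jar [ 512.71704041 -468.64329982   29.        ] tin [ 551.6348174  -338.02067012   39.        ]
plate ((427.8925476074219, -395.8363342285156), (55.719390869140625, 55.944602966308594), 10.126890182495117)
pos [ 510.4 -468.7  114.8] tilt z [ 0. -0. -1.] yawY 0.179 j6 -1.1
tool shift [ -1.4   0.2 102.8] turn [0.001]
time: 9.93
eef_pos: [512.4, -471.6, 18.2]
eef_rot: [0.001, 0.641, 0.767, -0.0]
force: [-0.2, 0.2, 0.4]
grip_width: 85.1
grip_force: 0.0
pos [ 512.4 -471.6   18.2] tilt z [ 0.002 -0.002 -1.   ] yawY 0.178 j6 -1.1
tool shift [ 2.8 -0.9  6.2] turn [0.]
```

```bash
python3 -m inch '2.5,0,7,0,85 | 0,0,0,0,42 | 0,0,0,0,42 | 0,0,0,0,42 | 0,0,0,0,42 | 0,0,0,0,42 | 0,0,0,0,42 | 0,0,0,0,42' && python3 -m inch '0,0,-10,0,42 | 0,0,-25,0,42 | 0,0,-35,0,42 | 0,0,-30,0,42 | 0,0,0,0,42 | 0,0,0,0,42';python3 -c "
from h import *
go([632.7,-326.2,100],.178)"
```

```text
time: 10.6
eef_pos: [511.5, -469.0, 10.4]
eef_rot: [0.001, 0.641, 0.767, -0.0]
force: [0.0, -0.5, 5.7]
grip_width: 46.4
grip_force: 61.9
time: 11.1
eef_pos: [511.9, -469.4, 112.2]
eef_rot: [0.002, 0.641, 0.767, -0.001]
force: [0.4, -0.3, -0.5]
grip_width: 46.4
grip_force: 61.6
pos [ 511.9 -469.4  112.2] tilt z [ 0.003 -0.004 -1.   ] yawY 0.178 j6 -1.09
tool shift [119.6 144.2  12. ] turn [0.]
```

```bash
python3 -m inch '24,29,0,0,42 | 24,29,0,0,42 | 24,29,0,0,42 | 24,29,0,0,42 | 24,28,0,0,42 | 0,0,20,0,42 | 0,0,0,0,42 | 0,0,0,0,42';python3 -c "
from h import *
go([632.7,-326.2,24],.178)"
```

```text
time: 11.77
eef_pos: [629.1, -323.0, 85.5]
eef_rot: [-0.004, 0.641, 0.767, -0.0]
force: [0.0, -0.3, -1.4]
grip_width: 46.5
grip_force: 61.7
pos [ 629.1 -323.    85.5] tilt z [-0.006  0.004 -1.   ] yawY 0.179 j6 -0.82
tool shift [-4.1  3.3 61.5] turn [0.001]
```

```bash
python3 -m inch '0,0,20,0,42 | 0,0,20,0,42 | 0,0,0,0,42 | 0,0,0,0,42 | 0,0,0,0,42';python3 -c "
from h import *
go([632.7,-326.2,24],.178)"
```

```text
time: 12.18
eef_pos: [631.3, -325.8, 50.4]
eef_rot: [0.0, 0.642, 0.767, -0.0]
force: [0.3, -0.5, -0.0]
grip_width: 46.5
grip_force: 61.8
pos [ 631.3 -325.8   50.4] tilt z [ 0.001 -0.001 -1.   ] yawY 0.177 j6 -0.82
tool shift [-0.6  1.3 26.4] turn [-0.001]
```

```bash
python3 -m inch '-0.5,1.2,13,0,42 | 0,0,8,0,42 | 0,0,5,0,42 | 0,0,0,0,42 | 0,0,0,0,42 | 0,0,0,0,42';python3 -m inch '0,0,0,0,54 | 0,0,0,0,58 | 0,0,0,0,58 | 0,0,0,0,58';python3 -m inch '0,0,-15,0,58 | 0,0,-35,0,58 | 0,0,-40,0,58 | 0,0,-20,0,80 | 0,0,0,0,80 | 0,0,0,0,80 | 0,0,0,0,80'; python3 -c "
from h import *
go([427.8,-394.5,60],.178)
s=snapshot('wrist');cv2.imwrite('pics/w3.png',s['color'][:,:,::-1])"
```

```text
time: 12.68
eef_pos: [632.6, -324.8, 23.0]
eef_rot: [-0.0, 0.641, 0.767, -0.0]
force: [-0.1, -0.6, -0.5]
grip_width: 46.2
grip_force: 61.7
time: 13.02
eef_pos: [632.8, -325.0, 23.5]
eef_rot: [0.0, 0.641, 0.767, 0.0]
force: [-0.4, 0.8, 0.1]
grip_width: 57.9
grip_force: 0.0
time: 13.6
eef_pos: [632.3, -324.6, 133.1]
eef_rot: [-0.0, 0.641, 0.767, -0.0]
force: [-0.2, -0.1, -1.0]
grip_width: 80.0
grip_force: 0.0
pos [ 632.3 -324.6  133.1] tilt z [-0.001  0.001 -1.   ] yawY 0.178 j6 -0.82
tool shift [ -32.6 -213.6   73.2] turn [0.]
```

View pics/w3.png

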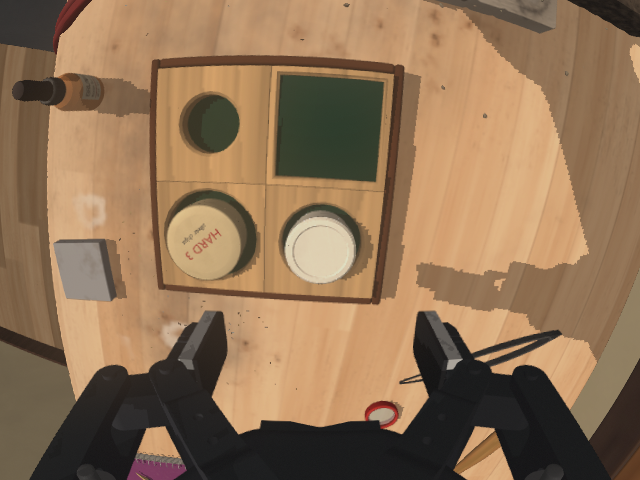

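The jar is seated in the medium well (320,245) and the tin in the widest (210,237). The square mouth and narrow well are clear. On to the steel block; I also refine the last two pockets.

```bash
python3 -c "
from h import *
s=snapshot('wrist')
q=np.array([wplane(s,*p,24)[:2] for p in[(275,72),(387,78),(382,186),(270,178)]],np.float32);print('sq',cv2.minAreaRect(q),q.mean(0))
print('narrow',wplane(s,210,123,24),'jar',wplane(s,320,247,41),'tin',wplane(s,205,236,39))"
python3 -m inch '-4,-26.5,0,0,80 | -4,-26.5,0,0,80 | -4,-26.5,0,0,80 | -4,-26.5,0,0,80 | -4,-26.5,0,0,80 | -4,-26.5,0,0,80 | -4,-26.5,0,0,80 | -4,-27,0,0,80'; python3 -m inch '0,0,30,0,80 | 0,0,30,0,80 | 0,0,20,0,80 | 0,0,0,0,80 | 0,0,0,0,80 | 0,0,0,0,80';python3 -c "
from h import *
go([427.8,-394.5,3.5],.177)"
```

```text
sq ((623.5460205078125, -243.8201141357422), (76.68041229248047, 73.98326110839844), 6.733757019042969) [ 622.9092  -243.96231]
narrow [ 542.59289216 -252.76474252   24.        ] jar [ 630.97271135 -321.32909238   41.        ] tin [ 552.28197385 -328.22168729   39.        ]
time: 14.37
eef_pos: [427.4, -393.4, 131.7]
eef_rot: [-0.001, 0.641, 0.767, 0.0]
force: [0.8, -1.9, 0.0]
grip_width: 79.9
grip_force: 0.0
time: 14.87
eef_pos: [429.7, -394.5, 54.2]
eef_rot: [0.001, 0.641, 0.767, -0.0]
force: [0.2, -0.3, -0.6]
grip_width: 79.9
grip_force: 0.0
pos [ 429.7 -394.5   54.2] tilt z [ 0.001 -0.001 -1.   ] yawY 0.178 j6 -1.13
tool shift [ 0.4 -1.9 50.7] turn [0.001]
```

```bash
python3 -m inch '0,-2,25,0,80 | 0,0,15,0,80 | 0,0,6,0,80 | 0,0,0,0,80 | 0,0,0,0,80';python3 -c "
from h import *
go([427.8,-394.5,3.5],.177)"
```

```text
time: 15.28
eef_pos: [428.0, -395.2, 8.7]
eef_rot: [0.001, 0.641, 0.767, -0.0]
force: [-0.6, -0.4, -0.2]
grip_width: 80.3
grip_force: 0.0
pos [ 428.  -395.2    8.7] tilt z [ 0.001 -0.002 -1.   ] yawY 0.178 j6 -1.13
tool shift [ 0.7 -0.1  5.2] turn [0.001]
```

```bash
python3 -m inch '0,0,5,0,80 | 0,0,0,0,66 | 0,0,0,0,60 | 0,0,0,0,50 | 0,0,0,0,50 | 0,0,0,0,50 | 0,0,0,0,50 | 0,0,0,0,50' && python3 -m inch '0,0,-4,0,50 | 0,0,-8,0,50 | 0,0,-15,0,50 | 0,0,-25,0,50 | 0,0,-25,0,50 | 0,0,0,0,50 | 0,0,0,0,50';python3 -c "
from h import *
go([622.9,-245,85],.114)
s=snapshot('wrist');cv2.imwrite('pics/w4.png',s['color'][:,:,::-1])"
```

```text
time: 15.95
eef_pos: [427.6, -395.0, 3.5]
eef_rot: [0.001, 0.641, 0.767, -0.0]
force: [-0.8, 1.1, 5.6]
grip_width: 53.9
grip_force: 63.7
time: 16.53
eef_pos: [428.0, -395.4, 80.9]
eef_rot: [0.002, 0.641, 0.767, -0.0]
force: [-0.1, 0.3, -3.6]
grip_width: 53.6
grip_force: 64.0
pos [ 428.  -395.4   80.9] tilt z [ 0.002 -0.003 -1.   ] yawY 0.178 j6 -1.13
tool shift [113.5 218.4  -4.2] turn [0.064]
```

View pics/w4.png

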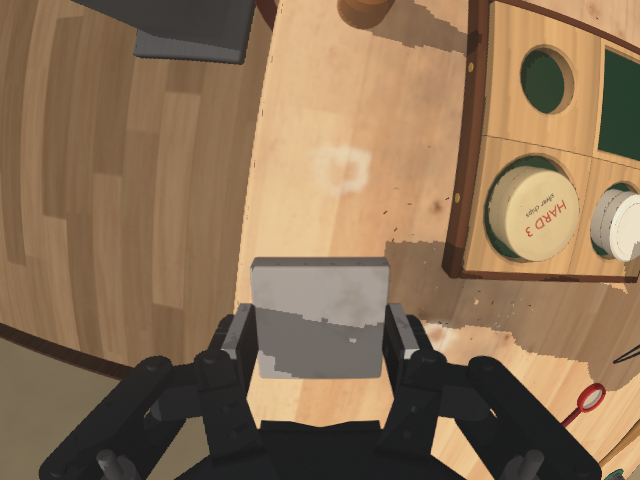

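The plate is gripped level and carries its 3.6 N of weight. Moving over the square recess.

```bash
python3 -m inch '16.2,31.2,-1,0,50 | 16.2,31.2,-1,0,50 | 16.2,31.2,0,0,50 | 16.2,31.2,0,0,50 | 16.2,31.2,0,0,50 | 16.2,31.2,0,0,50 | 16.2,31.2,0,0.064,50 | 0,0,0,0,50' && python3 -m inch '0,0,10,0,50 | 0,0,10,0,50 | 0,0,0,0,50 | 0,0,0,0,50 | 0,0,0,0,50';python3 -c "
from h import *
go([622.9,-245.2,25],.114)"
```

```text
time: 17.25
eef_pos: [624.9, -238.5, 78.6]
eef_rot: [-0.001, 0.665, 0.747, 0.001]
force: [-0.3, -0.3, -2.8]
grip_width: 53.4
grip_force: 64.4
time: 17.67
eef_pos: [621.1, -244.8, 60.5]
eef_rot: [-0.001, 0.666, 0.746, -0.0]
force: [-0.1, -0.4, -2.8]
grip_width: 53.1
grip_force: 64.4
pos [ 621.1 -244.8   60.5] tilt z [-0.001  0.001 -1.   ] yawY 0.113 j6 -0.67
tool shift [-0.6  1.8 35.5] turn [-0.001]
```

```bash
python3 -m inch '-0.5,1.5,16,0,50 | 0,0,10,0,50 | 0,0,6,0,50 | 0,0,3,0,50 | 0,0,0,0,50 | 0,0,0,0,50 | 0,0,0,0,50';python3 -c "
from h import *
go([622.9,-245.2,23],.114)"
```

```text
time: 18.25
eef_pos: [624.2, -244.7, 26.9]
eef_rot: [0.001, 0.666, 0.746, 0.0]
force: [0.6, 0.6, -3.0]
grip_width: 53.6
grip_force: 64.4
pos [ 624.2 -244.7   26.9] tilt z [ 0.001 -0.001 -1.   ] yawY 0.114 j6 -0.67
tool shift [-0.4 -1.3  3.9] turn [0.]
```

```bash
python3 -m inch '0,-1,2,0,50 | 0,0,1.5,0,50 | 0,0,0,0,50 | 0,0,0,0,50';python3 -m inch '0,0,0,0,62 | 0,0,0,0,66 | 0,0,0,0,66 | 0,0,0,0,66';python3 -m inch '0,0,-10,0,66 | 0,0,-30,0,66 | 0,0,-40,0,66 | 0,0,-40,0,60 | 0,0,-40,0,60 | 0,0,0,0,60 | 0,0,0,0,60'; python3 -c "
from h import *
go([424.6,-238.3,170],.178)
s=snapshot('wrist');cv2.imwrite('pics/w5.png',s['color'][:,:,::-1])"
```

```text
time: 18.58
eef_pos: [622.6, -244.5, 22.8]
eef_rot: [-0.0, 0.666, 0.746, -0.0]
force: [0.7, 1.2, -3.5]
grip_width: 53.7
grip_force: 64.4
time: 18.92
eef_pos: [623.2, -244.9, 23.5]
eef_rot: [0.001, 0.666, 0.746, 0.0]
force: [-1.1, -0.3, 0.0]
grip_width: 65.9
grip_force: 0.0
time: 19.5
eef_pos: [624.9, -245.8, 188.2]
eef_rot: [0.004, 0.666, 0.746, 0.001]
force: [0.5, 0.0, -0.4]
grip_width: 60.1
grip_force: 0.0
pos [ 624.9 -245.8  188.2] tilt z [ 0.008 -0.005 -1.   ] yawY 0.114 j6 -0.67
tool shift [  30.4 -198.2   16.6] turn [-0.064]
```

View pics/w5.png

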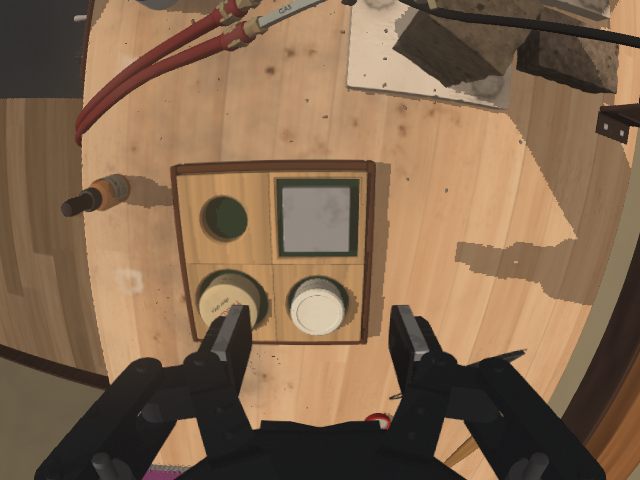

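The plate lies inside the square recess (317,217) with an even green margin. The bottle is next, and first I check how much room the hoses leave.

```bash
python3 -c "
from h import *
s=snapshot('top');im=cv2.cvtColor(cv2.imread('pics/top0.png'),cv2.COLOR_BGR2HSV)
m=((im[...,0]<8)|(im[...,0]>172))&(im[...,1]>110)
m[:,:255]=0;m[:,340:]=0
for r in range(250,360,15):
    c=np.where(m[r])[0]
    if len(c):print(r,c.max(),[plane(s,c.max(),r,z)[:2].round() for z in(10,50,90)])
b=np.array([424.6,-238.3])
sd=snapshot('side')
go([424.6,-238.3,130],.55)"
```

```text
250 278 [array([ 534., -115.]), array([ 528., -120.]), array([ 523., -124.])]
265 282 [array([ 507., -122.]), array([ 503., -126.]), array([ 498., -130.])]
280 286 [array([ 481., -128.]), array([ 477., -132.]), array([ 474., -136.])]
295 293 [array([ 454., -140.]), array([ 452., -144.]), array([ 450., -147.])]
310 301 [array([ 428., -154.]), array([ 427., -157.]), array([ 425., -160.])]
325 310 [array([ 402., -169.]), array([ 402., -171.]), array([ 402., -173.])]
340 319 [array([ 376., -184.]), array([ 377., -185.]), array([ 378., -187.])]
355 332 [array([ 350., -205.]), array([ 352., -206.]), array([ 354., -207.])]
pos [ 621.8 -244.   181.2] tilt z [-0.003  0.002 -1.   ] yawY 0.114 j6 -0.67
tool shift [  28.  -195.1   51.7] turn [-0.436]
```

The hoses are at least 55 mm clear, so no turn is needed.

```bash
python3 -m inch '4.6,-32.5,0,0,66 | 4.6,-32.5,0,0,66 | 4.6,-32.5,0,0,66 | 4.6,-32.5,0,0,66 | 4.6,-32.5,0,0,66 | 4.6,-32.5,0,0,66 | 0,0,0,0,66 | 0,0,0,0,66';python3 -m inch '0,0,10,0,66 | 0,0,10,0,66 | 0,0,10,0,66 | 0,0,0,0,66 | 0,0,0,0,66 | 0,0,0,0,66'; python3 -c "
from h import *
go([424.6,-238.3,28])
s=snapshot('wrist');cv2.imwrite('pics/w6.png',s['color'][:,:,::-1])"
```

```text
time: 20.32
eef_pos: [423.9, -238.3, 180.9]
eef_rot: [-0.002, 0.666, 0.746, 0.0]
force: [-0.0, -0.8, 0.6]
grip_width: 66.0
grip_force: 0.0
time: 20.82
eef_pos: [426.1, -239.3, 152.6]
eef_rot: [-0.0, 0.665, 0.746, 0.0]
force: [0.2, 0.5, 0.3]
grip_width: 65.8
grip_force: 0.0
pos [ 426.1 -239.3  152.6] tilt z [-0.  0. -1.] yawY 0.114 j6 -0.87
tool shift [  1.1  -1.4 124.6] turn [0]
```

View pics/w6.png

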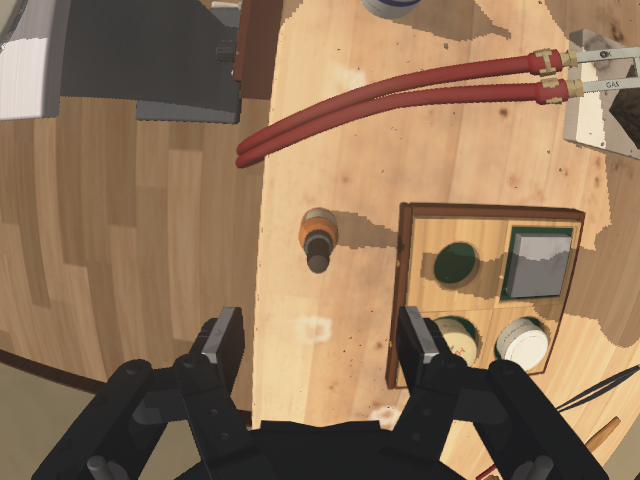

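Bottle cap at (318,263), centred between the fingers. Casting it to check, then going down.

```bash
python3 -c "
from h import *
s=snapshot('wrist');print(wplane(s,318,264,93),wplane(s,319,215,10))"
python3 -m inch '0.5,-1,20,0,66 | 0,0,20,0,66 | 0,0,20,0,66 | 0,0,0,0,66 | 0,0,0,0,66'; python3 -c "
from h import *
go([424.6,-238.3,28])"
```

```text
[ 424.53036636 -236.69654244   93.        ] [ 423.98025168 -228.07368727   10.        ]
time: 21.33
eef_pos: [424.4, -238.6, 92.6]
eef_rot: [-0.001, 0.666, 0.746, 0.0]
force: [0.6, -0.9, 0.9]
grip_width: 65.9
grip_force: 0.0
pos [ 424.4 -238.6   92.6] tilt z [-0.001  0.001 -1.   ] yawY 0.114 j6 -0.87
tool shift [ 0.1  0.3 64.6] turn [0]
```

```bash
python3 -m inch '0,0,25,0,66 | 0,0,20,0,66 | 0,0,12,0,66 | 0,0,6,0,66 | 0,0,0,0,60 | 0,0,0,0,50 | 0,0,0,0,42 | 0,0,0,0,36' && python3 -m inch '0,0,0,0,32 | 0,0,0,0,30 | 0,0,0,0,28 | 0,0,0,0,24 | 0,0,0,0,24 | 0,0,0,0,24';python3 -c "
from h import *
go([542.5,-254,100])"
```

```text
time: 22.0
eef_pos: [425.7, -239.8, 31.2]
eef_rot: [0.001, 0.666, 0.746, -0.0]
force: [-0.2, -0.7, -0.7]
grip_width: 36.1
grip_force: 0.0
time: 22.5
eef_pos: [425.1, -239.3, 30.7]
eef_rot: [0.0, 0.666, 0.746, -0.0]
force: [-1.6, 0.1, 5.4]
grip_width: 27.5
grip_force: 58.6
pos [ 425.1 -239.3   30.7] tilt z [ 0.    -0.001 -1.   ] yawY 0.114 j6 -0.87
tool shift [-28.  115.  -69.3] turn [0]
```

```bash
python3 -m inch '0,0,-4,0,24 | 0,0,-10,0,24 | 0,0,-15,0,24 | 0,0,-15,0,24 | 0,0,-8,0,24 | 0,0,-3,0,24 | 0,0,0,0,24 | 0,0,0,0,24' && python3 -m inch '-2,6,0,0,24 | -3,14,0,0,24 | -5,19,0,0,24 | -5,20,0,0,24 | -5,20,0,0,24 | -5,19,0,0,24 | -2,12,0,0,24 | -1,5,0,0,24' && python3 -m inch '0,0,0,0,24 | 0,0,0,0,24 | 0,0,0,0,24';python3 -c "
from h import *
go([542.5,-253.8,40.7])
s=snapshot('side');cv2.imwrite('pics/s3.png',cv2.resize(s['color'][110:260,210:410],None,fx=4,fy=4)[:,:,::-1])"
```

```text
time: 23.17
eef_pos: [424.5, -238.7, 84.4]
eef_rot: [-0.0, 0.666, 0.746, 0.0]
force: [-0.4, -0.1, -0.6]
grip_width: 27.2
grip_force: 59.1
time: 23.83
eef_pos: [543.6, -253.5, 83.8]
eef_rot: [-0.0, 0.665, 0.746, 0.0]
force: [-0.5, 0.5, -0.4]
grip_width: 27.1
grip_force: 59.2
time: 24.08
eef_pos: [541.3, -253.3, 84.2]
eef_rot: [-0.001, 0.666, 0.746, -0.0]
force: [-0.3, 0.2, -0.5]
grip_width: 27.4
grip_force: 59.2
pos [ 541.3 -253.3   84.2] tilt z [-0.001  0.001 -1.   ] yawY 0.114 j6 -0.75
tool shift [-0.6  1.2 43.5] turn [0]
```

View pics/s3.png

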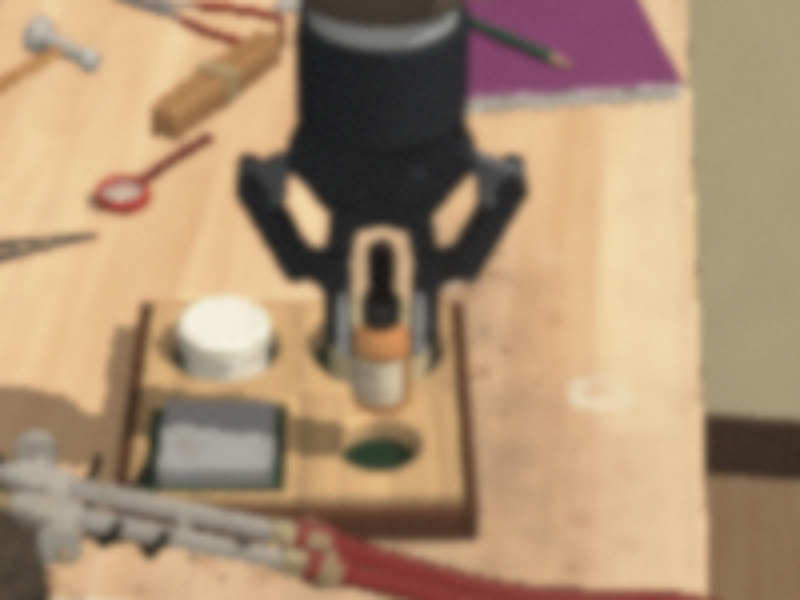

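The bottle is upright, directly above the narrow well (crop 380,445). Lowering.

```bash
python3 -m inch '-0.5,1,10,0,24 | 0,0,10,0,24 | 0,0,8,0,24 | 0,0,5,0,24 | 0,0,3,0,24 | 0,0,0,0,24 | 0,0,0,0,24';python3 -c "
from h import *
go([542.5,-253.8,41])"
```

```text
time: 24.72
eef_pos: [543.2, -254.0, 48.6]
eef_rot: [-0.0, 0.666, 0.746, -0.0]
force: [-0.3, -0.2, -1.0]
grip_width: 27.6
grip_force: 59.2
pos [ 543.2 -254.    48.6] tilt z [-0.  0. -1.] yawY 0.114 j6 -0.75
tool shift [ 0.3 -0.7  7.6] turn [0]
```

```bash
python3 -m inch '0,-0.5,4,0,24 | 0,0,2,0,24 | 0,0,1,0,24 | 0,0,0.5,0,24 | 0,0,0,0,24 | 0,0,0,0,24';python3 -m inch '0,0,0,0,32 | 0,0,0,0,36 | 0,0,0,0,40 | 0,0,0,0,44 | 0,0,0,0,48 | 0,0,0,0,48';python3 -m inch '0,0,-8,0,48 | 0,0,-20,0,48 | 0,0,-35,0,48 | 0,0,-40,0,48 | 0,0,-40,0,48 | 0,0,-30,0,48 | 0,0,0,0,48 | 0,0,0,0,48'; python3 -m inch '-35,0,0,0,60 | -35,0,0,0,60 | -35,0,0,0,60 | -35,0,0,0,60 | 0,0,0,0,60 | 0,0,0,0,60'; python3 -c "
from h import *
a=snapshot('side')['color'][140:330,190:390];b=snapshot('top')['color'][150:340,310:510]
cv2.imwrite('pics/f.png',cv2.resize(np.hstack([a,b]),None,fx=2,fy=2)[:,:,::-1])"
```

```text
time: 25.22
eef_pos: [542.9, -254.2, 41.4]
eef_rot: [0.0, 0.666, 0.746, 0.0]
force: [-0.5, 0.4, -0.8]
grip_width: 27.5
grip_force: 59.2
time: 25.72
eef_pos: [542.8, -254.2, 41.4]
eef_rot: [0.0, 0.666, 0.746, 0.0]
force: [0.8, 0.3, -0.4]
grip_width: 47.8
grip_force: 0.0
time: 26.38
eef_pos: [544.1, -255.1, 217.8]
eef_rot: [0.003, 0.666, 0.746, 0.0]
force: [-0.5, -1.6, -0.3]
grip_width: 47.9
grip_force: 0.0
time: 26.88
eef_pos: [557.5, -394.1, 211.6]
eef_rot: [-0.002, 0.667, 0.745, 0.0]
force: [0.8, 0.2, 1.0]
grip_width: 60.0
grip_force: 0.0
```

View pics/f.png

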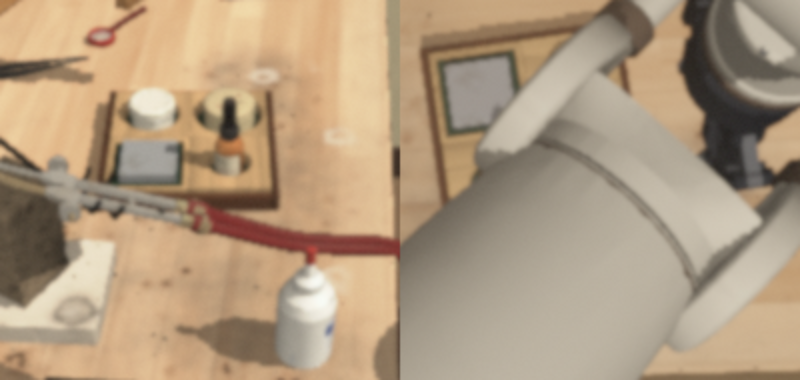

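All four items sit in their pockets, the bottle is upright (side crop 230,150) and the glue bottle hasn't moved. Handing in.

```bash
python3 -m inch '0,0,0,0,60 | 0,0,0,0,60 | 0,0,0,0,60'; python3 -c "
from bench import *
print(sign_off())"
```

```text
time: 27.23
eef_pos: [558.9, -392.2, 214.5]
eef_rot: [-0.0, 0.665, 0.747, 0.0]
force: [0.2, 0.1, 0.1]
grip_width: 60.0
grip_force: 0.0
the job is handed in; nothing more can be done
None
```

The job is handed in at 27 s: in the last pictures the jar, tin, dropper bottle (upright throughout) and steel block each sit in their own pocket, and the glue bottle and rubber block were never touched; I viewed 16 pictures, two over the limit of 14.

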